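# Hold the matching stop collar on the slab roller's spindle flat

### The job

The thickness strip lying on the blue-green cutting mat tells which stop collar the slab roller needs: the one of the same colour. First take the upright spindle shaft between the fingers, feel for its flat, and with the fingers on the flat turn the shaft until the flat faces the yellow pointer; then pick up the matching collar, slide it down over the shaft with its screw on the pointer side, and shift it sideways so that the screw's tip rests against the flat. Finish while still holding it there, level, centred between the two rings on the shaft and not let down onto the boss, ready for the screw to be tightened; leave the other collar, the strips and everything else on the table alone.

Things in the scene. Friction and masses are not known exactly. Their poses are not given: they have to be found in the camera images.
- press: fixed grey gearbox of the slab roller, 120 x 120 mm, 35 mm high, upright shaft at its middle; origin under the shaft's axis, on the table. +x is the way its yellow arrow (pointer) points, away from the shaft. Roller and bed run out along its +y, 75 mm high at most, 60 to 366 mm from the shaft. Boss round the shaft: 60 mm wide to 45 mm above the table, 32 mm wide to 60 mm
- shaft (a joint): turn of the upright shaft, rad: 0 = its flat faces the yellow pointer, positive = anticlockwise from above; stays where left (0.05 N m friction). 20 mm round steel with one flat over its whole free length, 60 to 124 mm above the table, the flat 5.5 mm from the axis: fingers closed squarely on the flat read 15.5 mm, off it up to 20 mm
- flat: the dark milled flat on the shaft, 16.7 mm wide, 64 mm tall; origin at the middle of its face, 5.5 mm out from the shaft axis and 92 mm above the table; +x is the flat's outward normal, z up. Two narrow rings round the shaft (black, yellow across the flat) 20 mm above and 20 mm below that middle bound the place of the collar
- orange_collar_center (a point): orange stop collar, an aluminium ring lying flat, outside 44 mm, bore 24 mm, height 24 mm, about 90 g. This point is its centre on the bore axis, half-way up; z up, +x towards the black thumb head (14 mm wide, ends 36 mm from the axis) of its one radial set screw at mid-height, whose 6 mm thick tip stands 4 mm into the bore
- red_collar_center (a point): dark red stop collar, an aluminium ring lying flat, outside 44 mm, bore 24 mm, height 24 mm, about 90 g. This point is its centre on the bore axis, half-way up; z up, +x towards the black thumb head (14 mm wide, ends 36 mm from the axis) of its one radial set screw at mid-height, whose 6 mm thick tip stands 4 mm into the bore
- orange_collar_tip (a point): inner end of the orange collar's set screw, 8 mm from the collar's axis along its +x, half-way up
- red_collar_tip (a point): inner end of the red collar's set screw, 8 mm from the collar's axis along its +x, half-way up
- orange_collar: the orange collar as a whole; origin on its axis at its underside
- red_collar: the dark red collar as a whole; origin on its axis at its underside
- mat: blue-green cutting mat with a pale grid, fixed, 190 mm (its x) by 260 mm (its y), 3 mm thick; origin at its centre. One thickness strip lies on it, the other lies on a white card
- orange_strip_center (a point): centre of the orange thickness strip, 25 x 150 x 4 mm
- red_strip_center (a point): centre of the dark red thickness strip, 25 x 150 x 4 mm
- dish: small steel bowl, 76 mm wide, 22 mm high; a bystander, to be left alone; origin under it
- rolling_pin: white hand rolling pin, 170 mm long, 26 mm thick, lying along its own y; a bystander, to be left alone; origin under it
- jar: small glass jar with a cork-coloured cap, 42 mm wide, 50 mm high; a bystander, to be left alone; origin under it
- brush: blue brush, 170 mm long, lying; a bystander, to be left alone; origin under it
- foil_pack: flat silvery packet, 70 x 100 x 12 mm; a bystander, to be left alone; origin under it
- cork_block: cork cylinder, 36 mm wide, 35 mm high; a bystander, to be left alone; origin under it

How it is judged:
On the way, in this order (a step that is already met when the one before it is completed fails the run):
1. with the fingers closed on the shaft's flat, the shaft is turned so that the flat faces the yellow pointer (within 0.2 rad) (contact force between the fingers and flat above 2 N and value of joint shaft between -0.2 and 0.2 rad), for 0.2 s.
2. the collar of the colour of the strip on the mat is picked up with the fingers (((x of orange_strip_center in the frame of mat between -0.095 and 0.095 m and y of orange_strip_center in the frame of mat between -0.13 and 0.13 m and contact force between the fingers and orange_collar above 1 N and height (world z) of orange_collar_center above 0.05 m) or (x of red_strip_center in the frame of mat between -0.095 and 0.095 m and y of red_strip_center in the frame of mat between -0.13 and 0.13 m and contact force between the fingers and red_collar above 1 N and height (world z) of red_collar_center above 0.05 m))), for 0.2 s.
At the end, for the whole second after the job is handed in: Matching collar held by the fingers round the shaft: centre within 9 mm of the flat's mid-height, level (0.15 rad), screw square to the flat (0.25 rad), tip touching the flat (over 0.3 N) within 5 mm of its middle line, at rest; flat within 0.25 rad of the pointer; other collar unmoved (20 mm) (((x of orange_strip_center in the frame of mat between -0.095 and 0.095 m and y of orange_strip_center in the frame of mat between -0.13 and 0.13 m and contact force between the fingers and orange_collar above 1 N and contact force between orange_collar and flat above 0.3 N and z of orange_collar_center in the frame of flat between -0.009 and 0.009 m and x of orange_collar_tip in the frame of flat between -0.003 and 0.002 m and y of orange_collar_tip in the frame of flat between -0.005 and 0.005 m and angle between the x axis of orange_collar_center and the x axis of flat, either way round below 0.25 rad and angle between orange_collar_center's own z axis and vertical below 0.15 rad and linear speed of orange_collar below 0.02 m/s and distance of red_collar_center from where it was at the start of the episode below 0.02 m and value of joint shaft between -0.25 and 0.25 rad) or (x of red_strip_center in the frame of mat between -0.095 and 0.095 m and y of red_strip_center in the frame of mat between -0.13 and 0.13 m and contact force between the fingers and red_collar above 1 N and contact force between red_collar and flat above 0.3 N and z of red_collar_center in the frame of flat between -0.009 and 0.009 m and x of red_collar_tip in the frame of flat between -0.003 and 0.002 m and y of red_collar_tip in the frame of flat between -0.005 and 0.005 m and angle between the x axis of red_collar_center and the x axis of flat, either way round below 0.25 rad and angle between red_collar_center's own z axis and vertical below 0.15 rad and linear speed of red_collar below 0.02 m/s and distance of orange_collar_center from where it was at the start of the episode below 0.02 m and value of joint shaft between -0.25 and 0.25 rad))); the arm keeps its last pose, push and grip.
It fails at once if the strips are disturbed (over 20 mm) (distance of any of orange_strip_center, red_strip_center from where it was at the start of the episode above 0.02 m).
It fails at once if the collar of the other colour is moved (over 20 mm) ((x of orange_strip_center in the frame of mat between -0.095 and 0.095 m and y of orange_strip_center in the frame of mat between -0.13 and 0.13 m and distance of red_collar_center from where it was at the start of the episode above 0.02 m) or (x of red_strip_center in the frame of mat between -0.095 and 0.095 m and y of red_strip_center in the frame of mat between -0.13 and 0.13 m and distance of orange_collar_center from where it was at the start of the episode above 0.02 m)).
It fails at once if a bystander is knocked (moved over 30 mm) (distance of any of dish, rolling_pin, jar, brush, foil_pack, cork_block from where it was at the start of the episode above 0.03 m).
It also fails if it takes over 58 s, if anything falls off the work surface, if the arm or the gripper's body presses on something with over 40 N, if the wrist force passes 120 N, or if a joint passes its speed limit or range.

### The arm

A 6-joint arm with a two-finger parallel gripper is mounted at the origin on the work surface. World frame = base frame: x ahead of the robot, y to its left, z up, the work surface at z = 0. Lengths are in m, angles in rad, forces in N, time in s.
With the tool pointing down it reaches from about 0.325 to 0.875 m from the base axis. Payload 4.4 kg.
Tool frame: the origin (TCP) lies at the very end of the fingers, on their centre line; the grasp point (between the pads) lies 19 mm behind it; z points along the fingers, y is the direction in which the jaws open and shut (so a half turn about z gives the same grasp; the last joint's range is limited). The gripper opens to 85 mm and grips with 20 to 120 N. Pads are 22 mm wide; open, the fingers measure 114 mm over their backs; the gripper's body (76 mm by 85 mm) begins 54 mm behind the grasp point. The pads swing forward as they close: fully open they stand 13 mm farther back than shut.
Start: joints at [1.147, 0.207, 1.542, -0, 1.393, -0.15], TCP at [0.155, 0.554, 0.231] pointing down, gripper open.
Joint ranges: [-2.73, 2.73], [-0.86, 2.22], [0.23, 2.46], [-1.11, 4.25], [0.08, 2.63], [-2.82, 2.82]. Speed limits (rad/s): [2.79, 2.79, 3.14, 3.14, 3.14, 3.14].

### API

Orientations are given as a rotation vector (axis times angle).
In Python, from cell import get_state, read_camera, calibration, finish_job, boxes_of, pinpoint gives the robot as it stands.
- The arm moves only by the tool step_arm, never from a script. Its argument "plan" is a list of rows, each a list of 4 numbers: the shift along the tool's x, y, z in units of 60 mm (1.0 is 60 mm), then the turn about the tool's z in units of 6 degrees (1.0 is 6 degrees). A call has 1 to 8 rows; each row is the pose to reach, as a shift and turn from the pose commanded when the call began, along the tool's axes at that moment; what a row does not reach only later rows make up. A row lasts 1/8 s, in which the tool goes at most 62.5 mm and 10.7 degrees, less where a joint would pass 70% of its speed; a pose out of reach is approached as far as the arm can. A call with a gripper value outside its range is refused whole. "jaw" is the closure, from 0 (fully open) to 1 (shut), set as the call begins (left out, the last holds). The fingers move at their own pace and stop on an object; "squeeze" is the grip in N (left out, the last holds). Time passes only in rows, so rows that repeat a pose let the fingers close. It gives the time, the measured TCP pose, the force and the opening at its end, in the units of the state.
- get_state(): the state, without advancing time (a new reading comes with each control period).
- read_camera(name): name is "side" or "top" or "wrist"; returns the picture (480x640x3 uint8, red, green, blue); there is no depth.
- calibration(name): a dict with "vfov" (degrees; the focal length in pixels is half the picture's height over the tangent of half this angle, whatever the lens; pixels are square), "cx", "cy" (the principal point, pixels), "R" (3x3) and "t" (3): a world point X has camera coordinates R X + t. Camera axes: x right, y down, z forward; pixel columns grow to the right and rows downward; lengths in m; the calibration is good to about 2 mm. The wrist camera is an equidistant fisheye: a pixel r from the principal point sees the ray r / f radians off the axis. A picture is of the moment at which its call begins: read the wrist's pose just before it. calibration takes no time and is no camera call; for the wrist camera it gives the pose at the moment of the call.
- finish_job(): hands the job in, once; it reports no verdict.
Trained networks look in the newest picture that a camera, given by its name, has taken for a name from the list of things; names that differ only in an ending like _2 or _b are one class to them, and where a whole thing is asked for, a point or a joint stands for the part that bears it (a point fixed in the world has none). Each returns a list of dicts, best first, with "conf" (0 to 1); they miss things now and then, are a little off and sometimes report something else, mostly with a low value. They report only what shows in the picture. A call takes as long as a camera call.
- boxes_of(camera, name): "bbox" ([left, top, right, bottom] in pixels, round what is visible of it).
- pinpoint(camera, name): "pixel" ([row, column] in pixels: a listed point, or the origin of a listed thing).
The state is a dict: "time_s": time; "joint_positions": joint angles; "joint_velocities": joint speeds; "effort": joint torques, N m; "tool_pos": TCP position; "eef_rot": TCP orientation; "contact_force": force on the tool from outside, world axes, zero at the start; "torque": the same for the moment, N m; "gripper_width": finger opening in m.
Only numpy, scipy, OpenCV 4.12 (cv2) and the standard library are available. Lean on these libraries where they do the work, as an engineer would, in place of code of your own. Each camera call takes 0.05 s, during which the arm holds its last target.

## Working session

There is one attempt and no reset: what is moved stays moved. The work goes in short steps, Python scripts to look and compute and a tool call to move; the robot and the scene stay as the last step left them, time stands still between calls to the robot, and variables do not carry over. Pictures are saved under pics/ and viewed, and the job is handed in when it is done.

Besides the shell and the picture viewer there is one more tool, called by a JSON object that holds its "op" and its "data". step_arm: Moves the arm, as the interface text tells. Its arguments: {"type":"object","properties":{"plan":{"type":"array"},"jaw":{"type":"number"},"squeeze":{"type":"number"}},"required":["plan"]}

```bash
mkdir -p pics; ls
cat > h.py <<'E'
import numpy as np, cv2
from cell import *
def save(cam,fn):
    im=read_camera(cam); cv2.imwrite('pics/'+fn,im[:,:,::-1]); return im
def ray(cam,px,c=None):
    c=c or calibration(cam); f=240/np.tan(np.radians(c['vfov'])/2)
    u=(px[1]-c['cx']);v=(px[0]-c['cy'])
    if cam=='wrist':
        r=np.hypot(u,v);th=r/f; d=np.array([np.sin(th)*u/max(r,1e-9),np.sin(th)*v/max(r,1e-9),np.cos(th)])
    else: d=np.array([u/f,v/f,1.])
    R=np.array(c['R']);t=np.array(c['t'])
    return -R.T@t, R.T@(d/np.linalg.norm(d))
def atz(cam,px,z,c=None):
    o,d=ray(cam,px,c); return o+d*(z-o[2])/d[2]
def tri(rays):
    A=0;b=0
    for o,d in rays:
        P=np.eye(3)-np.outer(d,d);A=A+P;b=b+P@o
    return np.linalg.solve(A,b)
def proj(cam,X,c=None):
    c=c or calibration(cam); f=240/np.tan(np.radians(c['vfov'])/2)
    p=np.array(c['R'])@np.array(X)+np.array(c['t'])
    if cam=='wrist':
        rr=np.hypot(p[0],p[1]);th=np.arctan2(rr,p[2]);return np.array([c['cy']+f*th*p[1]/rr,c['cx']+f*th*p[0]/rr])
    return np.array([c['cy']+f*p[1]/p[2],c['cx']+f*p[0]/p[2]])
E
python3 - <<'E'
from h import *
np.set_printoptions(precision=4,suppress=True)
print(get_state())
for cam in ['top','side','wrist']:
    save(cam,cam+'0.png'); c=calibration(cam); print(cam,c['vfov'],c['cx'],c['cy'],-np.array(c['R']).T@np.array(c['t']),np.array(c['R'])[2])
E
```

```text
pics
{'time_s': 0.0, 'joint_positions': array([ 1.1475,  0.2074,  1.543 ,  0.    ,  1.3935, -0.1505]), 'joint_velocities': array([ 0.0017, -0.0012,  0.0009, -0.0001,  0.0012,  0.0016]), 'effort': array([ -0.0005, -38.3036, -29.1592,  -0.0005,   0.0107,   0.    ]), 'tool_pos': array([0.1546, 0.553 , 0.2301]), 'eef_rot': array([-0.4271, -3.1117,  0.0035]), 'contact_force': array([-0.2901,  0.0619, -1.3762]), 'torque': array([ 0.0326, -0.0033,  0.0079]), 'gripper_width': 0.08529759893151999}
top 56.38374686458969 309.4440492595099 239.58169590561255 [ 0.4893 -0.1863  1.226 ] [ 0.0543  0.0159 -0.9984]
side 45.309031634397606 317.85787203794666 245.9270519346903 [ 0.0499 -0.7655  0.9533] [ 0.4356  0.5081 -0.743 ]
wrist 65.70646984690485 316.29231470157805 241.36009938699988 [0.087  0.5721 0.3725] [ 0.2672 -0.0753 -0.9607]
```

View pics/top0.png

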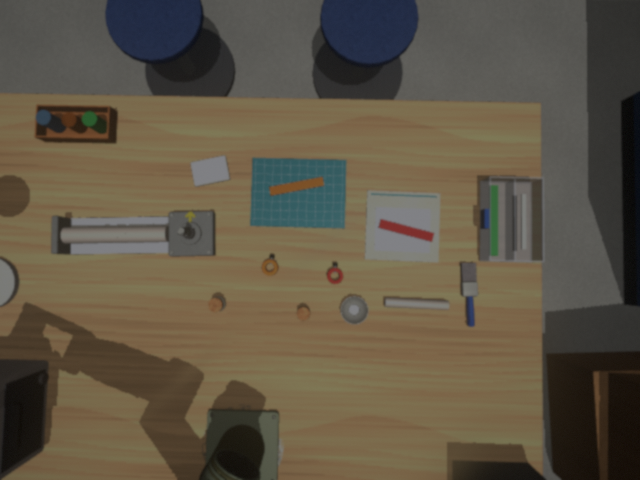

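View pics/side0.png

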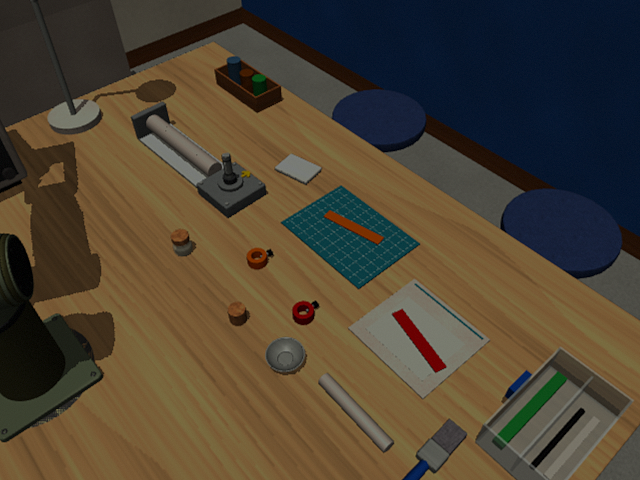

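View pics/wrist0.png

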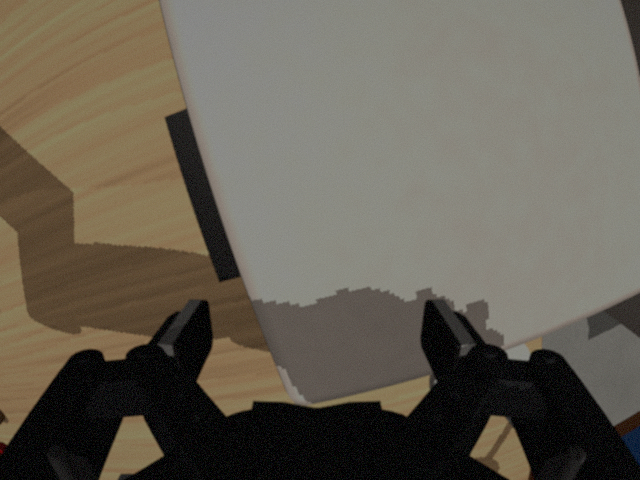

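Run:
```python
from h import *
np.set_printoptions(precision=4,suppress=True)
C={'top':calibration('top'),'side':calibration('side')}
hz={'press':0,'flat':.092,'shaft':0.06,'orange_collar_center':.012,'red_collar_center':.012,'orange_collar_tip':.012,'red_collar_tip':.012,'mat':.003,'orange_strip_center':.005,'red_strip_center':.003,'dish':0,'jar':0,'cork_block':0,'rolling_pin':0,'brush':0,'foil_pack':0}
for n,z in hz.items():
    for cam in C:
        r=pinpoint(cam,n)
        for d in r[:2]: print(n,cam,np.round(d['conf'],2),np.round(d['pixel'],1),atz(cam,d['pixel'],z,C[cam]))
print(get_state()['time_s'])
```

```text
press top 0.77 [233.7 193.7] [0.565  0.1524 0.    ]
press side 0.69 [194.4 232.6] [ 0.566   0.1519 -0.    ]Traceback (most recent call last):
  File "<stdin>", line 7, in <module>
ValueError: it knows: brush, cork_block, dish, flat, foil_pack, jar, mat, orange_collar, orange_collar_center, orange_collar_tip, orange_strip_center, press, red_collar, red_collar_center, red_collar_tip, red_str
```

Run:
```python
from h import *
np.set_printoptions(precision=4,suppress=True)
C={'top':calibration('top'),'side':calibration('side')}
hz={'press':0,'flat':.092,'orange_collar_center':.012,'red_collar_center':.012,'orange_collar_tip':.012,'mat':.003,'orange_strip_center':.005,'red_strip_center':.003,'dish':0,'jar':0,'cork_block':0,'foil_pack':0}
for n,z in hz.items():
    for cam in C:
        try: r=pinpoint(cam,n)
        except ValueError: continue
        for d in r[:1]: print(n,cam,np.round(d['conf'],2),np.round(d['pixel'],1),atz(cam,d['pixel'],z,C[cam]))
for cam in C:
    print(cam,proj(cam,[.566,.152,0]))
    im=read_camera(cam)
    boxes=[[150,160,320,330],[150,90,320,210]] if cam=='top' else [[190,130,320,290],[200,140,270,220]]
    for i,(a,b,c,d) in enumerate(boxes):
        cr=im[b:d,a:c]; s=min(800/(c-a),600/(d-b)); cv2.imwrite(f'pics/{cam}c{i}.png',np.clip(cv2.resize(cr,None,fx=s,fy=s,interpolation=cv2.INTER_CUBIC)[:,:,::-1]*1.6,0,255))
print(get_state()['time_s'])
```

```text
press top 0.77 [233.7 193.7] [0.565  0.1524 0.    ]
press side 0.69 [194.4 232.6] [ 0.566   0.1519 -0.    ]
orange_collar_center top 0.62 [269.  273.5] [ 0.4733 -0.0715  0.012 ]
orange_collar_center side 0.98 [258.4 258.1] [ 0.4815 -0.0624  0.012 ]
red_collar_center top 0.45 [276.  334.9] [ 0.4583 -0.2381  0.012 ]
red_collar_center side 0.83 [314.3 301.1] [ 0.4558 -0.2369  0.012 ]
orange_collar_tip top 0.55 [261.3 271.6] [ 0.494  -0.0658  0.012 ]
orange_collar_tip side 0.74 [258.5 256.3] [ 0.4784 -0.0601  0.012 ]
mat top 0.65 [197.4 297.9] [ 0.6713 -0.1324  0.003 ]
mat side 0.94 [232.5 348.9] [ 0.6864 -0.1319  0.003 ]
orange_strip_center top 0.62 [186.8 293.6] [ 0.7001 -0.1199  0.005 ]
orange_strip_center side 0.95 [229.5 353.1] [ 0.6986 -0.1328  0.005 ]
red_strip_center top 0.8 [231.5 401.4] [ 0.5835 -0.4174  0.003 ]
red_strip_center side 0.96 [337.1 415.3] [ 0.5901 -0.421   0.003 ]
dish top 0.59 [309.4 351. ] [ 0.3686 -0.2841  0.    ]
dish side 0.98 [360.5 286.5] [ 0.3716 -0.2929  0.    ]
jar top 0.72 [300.2 215.4] [0.3845 0.0861 0.    ]
jar side 0.92 [250.  182.6] [0.3769 0.0787 0.    ]
cork_block top 0.68 [272.1 336.6] [ 0.4688 -0.243   0.    ]
cork_block side 0.82 [318.2 240.5] [ 0.3641 -0.1562  0.    ]
foil_pack top 0.94 [172.2 206. ] [0.7367 0.1245 0.    ]
foil_pack side 0.86 [171.1 295.2] [0.7344 0.116  0.    ]
top [233.3492 193.8521]
side [194.3861 232.5879]
1.65[ WARN:0@3.866] global loadsave.cpp:1063 imwrite_ Unsupported depth image for selected encoder is fallbacked to CV_8U.
```

View pics/topc0.png

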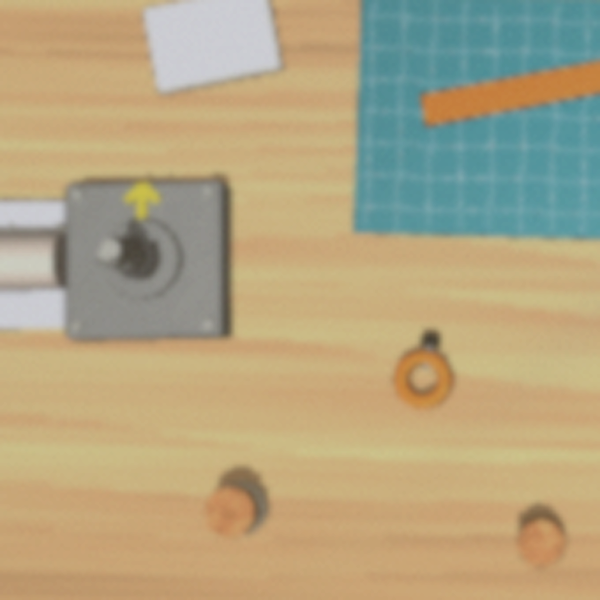

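View pics/sidec1.png

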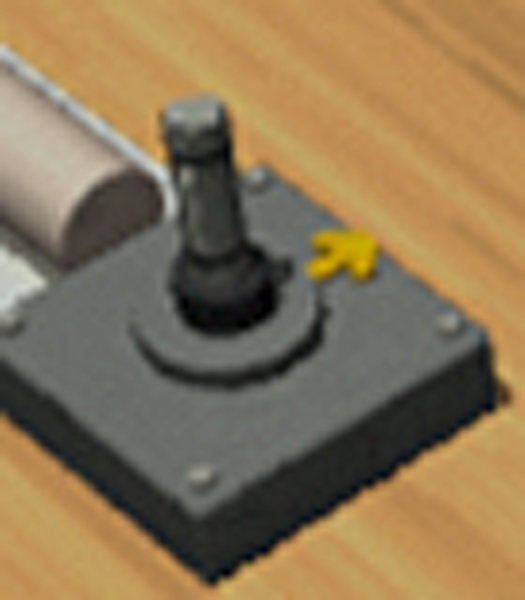

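View pics/sidec0.png

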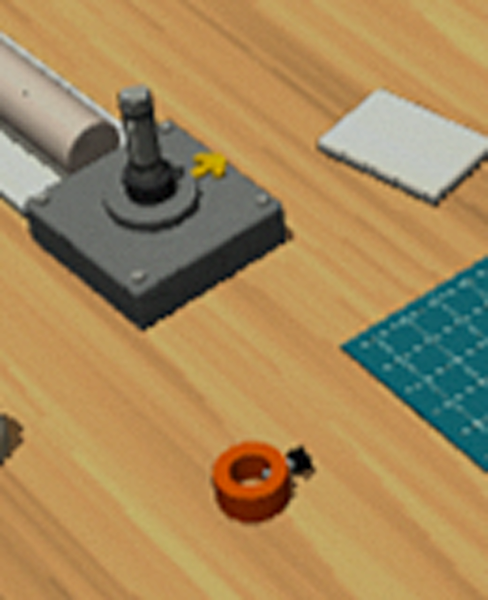

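```bash
cat >> h.py <<'E'
from scipy.spatial.transform import Rotation as Ro
def plan(xyz,yaw_y=None):
    """shift in tool units, and turn to bring tool y axis to world azimuth yaw_y"""
    s=get_state();R=Ro.from_rotvec(s['eef_rot']).as_matrix()
    d=R.T@(np.array(xyz)-s['tool_pos'])/0.06
    az=np.degrees(np.arctan2(R[1,1],R[0,1]))
    out=None
    if yaw_y is not None:
        # tool z down: turn +a about tool z reduces azimuth
        out=[((az-yaw_y+180)%360-180)/6,((az-yaw_y)%360-180)/6]
    print('t',s['time_s'],'tcp',s['tool_pos'],'yaz',az,'shift',np.round(d,3),'turn',out,'j',np.round(s['joint_positions'],2),'F',s['contact_force'],s['torque'],'w',s['gripper_width'])
E
python3 - <<'E'
from h import *
np.set_printoptions(precision=4,suppress=True)
print(Ro.from_rotvec(get_state()['eef_rot']).as_matrix())
plan([.52,.15,.23],90)
c=calibration('wrist');print(-np.array(c['R']).T@np.array(c['t']),np.array(c['R']))
E
```

```text
[[-0.963   0.2694 -0.    ]
 [ 0.2694  0.963  -0.    ]
 [ 0.     -0.     -1.    ]]
t 1.65 tcp [0.1549 0.5537 0.2313] yaz 74.3686914679505 shift [-7.673 -4.841  0.021] turn [np.float64(-2.605218088674917), np.float64(27.394781911325083)] j [ 1.15  0.21  1.54  0.    1.39 -0.15] F [-0.0669  0.3551 -0.3965] [-0.0368  0.04    0.0032] w 0.08538505398605925
[0.0871 0.5724 0.3734] [[ 0.2691  0.9631  0.0011]
 [ 0.9251 -0.2588  0.2778]
 [ 0.2679 -0.0737 -0.9606]]
```

{"op": "step_arm", "data": {"plan": [[-0.9, -0.57, 0, -0.3], [-1.8, -1.15, 0, -0.6], [-2.7, -1.7, 0, -0.9], [-3.6, -2.27, 0, -1.2], [-4.5, -2.85, 0, -1.5], [-5.4, -3.4, 0, -1.8], [-6.3, -4.0, 0, -2.2], [-7.1, -4.5, 0, -2.6]]}}

```text
time_s: 2.65
tool_pos: [0.4907, 0.1805, 0.2317]
eef_rot: [-0.001, 3.141, 0.001]
contact_force: [1.1, -0.6, 0.2]
gripper_width: 0.0853
```

Run:
```python
from h import *
np.set_printoptions(precision=4,suppress=True)
plan([.52,.15,.24],90)
c=calibration('wrist');save('wrist','w1.png')
for n in ['flat','press']:
    for d in pinpoint('wrist',n)[:1]: print(n,d,[atz('wrist',d['pixel'],z,c) for z in (0,.092)])
print(proj('wrist',[.566,.152,.124],c),proj('wrist',[.566,.152,.06],c))
```

```text
t 2.65 tcp [0.4907 0.1805 0.2317] yaz 90.03718341666479 shift [-0.488 -0.509 -0.139] turn [np.float64(0.006197236110798106), np.float64(-29.993802763889203)] j [ 0.19  0.09  1.67  0.    1.38 -1.38] F [ 1.0572 -0.5801  0.1752] [ 0.0081 -0.0371  0.0071] w 0.08533409933509206
press {'pixel': [276.0, 291.3], 'conf': 0.87} [array([0.5678, 0.1538, 0.    ]), array([0.5314, 0.1603, 0.092 ])]
[332.3901 279.2388] [297.8361 285.3784]
```

View pics/w1.png

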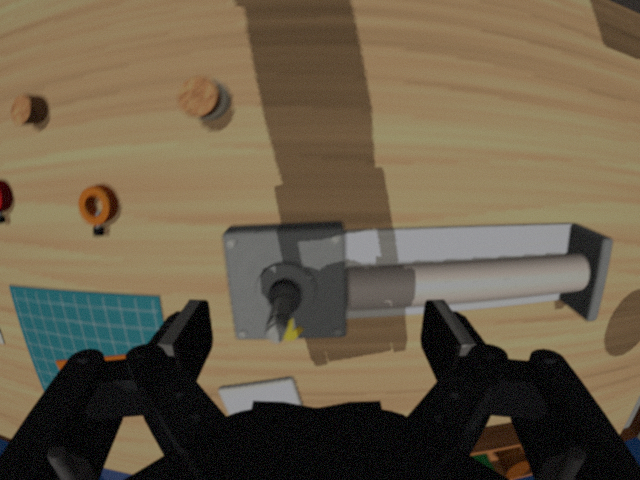

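Run:
```python
import cv2,numpy as np
im=cv2.imread('pics/w1.png')
def z(a,b,c,d,fn):
    s=min(800/(c-a),600/(d-b)); cv2.imwrite(fn,np.clip(cv2.resize(im[b:d,a:c],None,fx=s,fy=s,interpolation=cv2.INTER_CUBIC).astype(float)*2,0,255).astype('uint8'))
z(220,220,350,350,'pics/w1a.png'); z(60,170,140,250,'pics/w1b.png')
```

```text
(no output)
```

View pics/w1a.png

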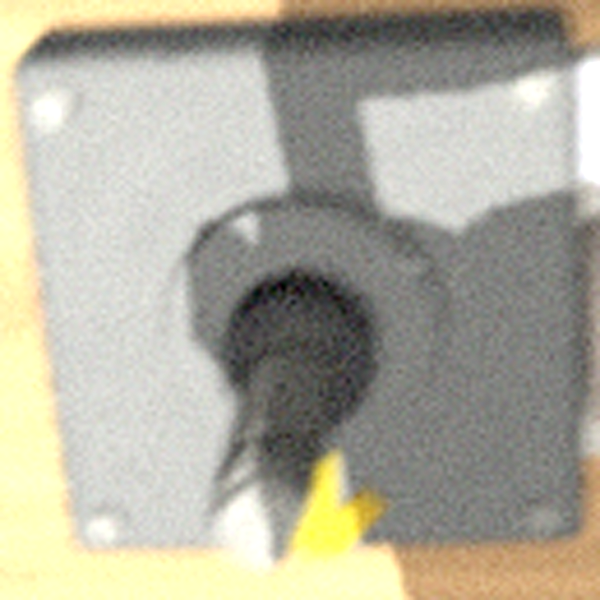

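View pics/w1b.png

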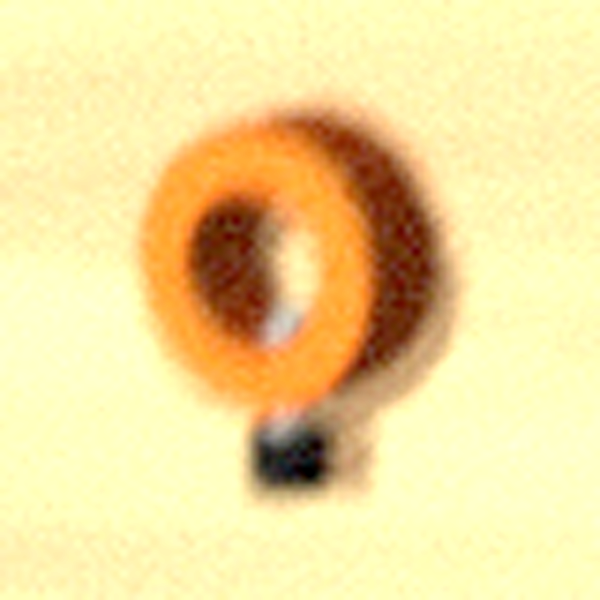

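{"op": "step_arm", "data": {"plan": [[-1.0, 0.2, 0.3, 0], [-2.0, 0.5, 0.6, 0], [-2.2, 0.5, 1.1, 0], [-2.2, 0.5, 1.1, 0]]}}

```text
time_s: 3.3
tool_pos: [0.6188, 0.2131, 0.1611]
eef_rot: [0.001, -3.133, 0.002]
contact_force: [-0.9, -0.2, 0.8]
gripper_width: 0.0856
```

Run:
```python
from h import *
np.set_printoptions(precision=4,suppress=True)
plan([.52,.15,.24],90)
c=calibration('wrist');im=save('wrist','w2.png')
for n in ['flat']:
    for d in pinpoint('wrist',n)[:1]: print(n,d,[atz('wrist',d['pixel'],z,c) for z in (0,.092)])
p=proj('wrist',[.566,.152,.124],c);print(p,proj('wrist',[.566,.152,.06],c))
r0,c0=max(0,int(p[0])-90),max(0,int(p[1])-110)
cv2.imwrite('pics/w2a.png',np.clip(cv2.resize(im[r0:r0+165,c0:c0+220],(800,600),interpolation=cv2.INTER_CUBIC)[:,:,::-1].astype(float)*2,0,255).astype('uint8'));print(r0,c0)
```

```text
t 3.3 tcp [0.6188 0.2131 0.1611] yaz 90.04603768706305 shift [ 1.658 -1.053 -1.3  ] turn [np.float64(0.007672947843843758), np.float64(-29.992327052156156)] j [ 0.2   0.44  1.39  0.    1.32 -1.37] F [-0.9153 -0.1712  0.817 ] [-0.0181 -0.02   -0.0022] w 0.08557576983590572
flat {'pixel': [168.9, 222.0], 'conf': 0.98} [array([0.5723, 0.1344, 0.    ]), array([0.5654, 0.1582, 0.092 ])]
[175.8241 194.6885] [166.1194 224.8572]
85 84
```

View pics/w2a.png

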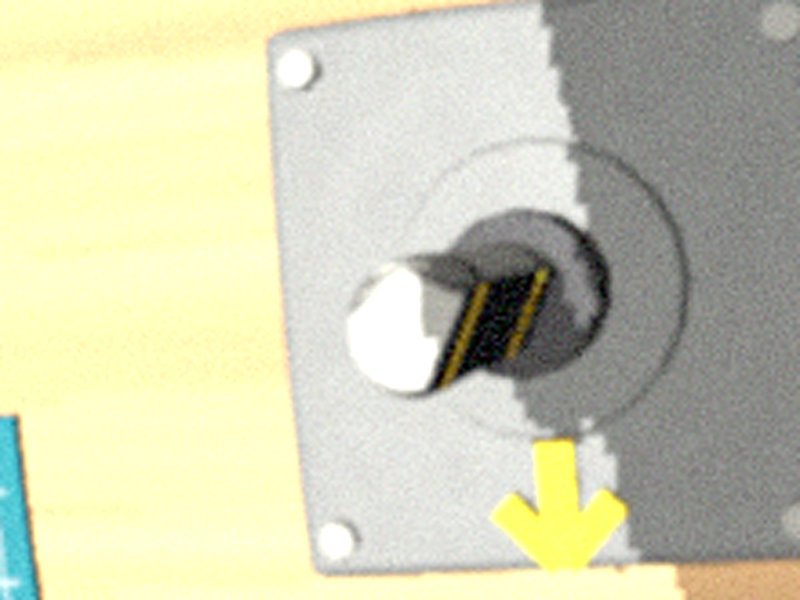

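Run:
```python
from h import *
np.set_printoptions(precision=4,suppress=True)
c=calibration('wrist')
P=lambda x,y:(85+y*.275,84+x*.275)
def seg(a,b,z):
    A=atz('wrist',P(*a),z,c);B=atz('wrist',P(*b),z,c);d=B-A
    print(A,B,np.linalg.norm(d[:2]),np.degrees(np.arctan2(d[1],d[0])))
seg((468,290),(434,388),.124)
seg((485,285),(450,380),.112)
seg((546,270),(512,355),.072)
seg((553,440),(562,570),.035)
# circle of shaft top: leftmost 347, top ~258, bottom 395
for p in [(347,325),(405,258),(410,395)]: print(atz('wrist',P(*p),.124,c))
# hex edges of the press body top
seg((270,38),(315,572),.035)
```

```text
[0.5627 0.1608 0.124 ] [0.5763 0.1551 0.124 ] 0.014824076340532653 -22.574985672877446
[0.5628 0.1601 0.112 ] [0.5769 0.154  0.112 ] 0.015351100474463225 -23.454148366069393
[0.5632 0.1606 0.072 ] [0.5782 0.1538 0.072 ] 0.016478352346017962 -24.251600652400313
[0.6006 0.1525 0.035 ] [0.6288 0.153  0.035 ] 0.028142964250042708 0.9951509374633101
[0.5669 0.1424 0.124 ]
[0.5578 0.1517 0.124 ]
[0.5772 0.1515 0.124 ]
[0.5126 0.0924 0.035 ] [0.6293 0.096  0.035 ] 0.11678121320350286 1.7499517897431975
```

{"op": "step_arm", "data": {"plan": [[0.43, -0.52, 0, 1.7], [0.87, -1.05, 0, 3.4], [0.87, -1.05, 0, 3.92], [0.87, -1.05, 0.2, 3.92]]}}

```text
time_s: 3.9
tool_pos: [0.5703, 0.1496, 0.1567]
eef_rot: [0.639, 3.069, 0.004]
contact_force: [-0.1, 0.9, 0.7]
gripper_width: 0.0852
```

Run:
```python
from h import *
np.set_printoptions(precision=4,suppress=True)
plan([.5667,.1503,.08],66.5)
c=calibration('wrist');im=save('wrist','w3.png')
print(proj('wrist',[.5676,.1524,.124],c))
```

```text
t 3.9 tcp [0.5703 0.1496 0.1567] yaz 66.49539919605736 shift [ 0.068 -0.018  1.278] turn [np.float64(-0.0007668006571085092), np.float64(29.999233199342893)] j [ 0.11  0.3   1.58  0.    1.25 -1.05] F [-0.0721  0.8503  0.7049] [-0.0115 -0.0106  0.0135] w 0.08518794436996746
[271.8534 319.0183]
```

View pics/w3.png

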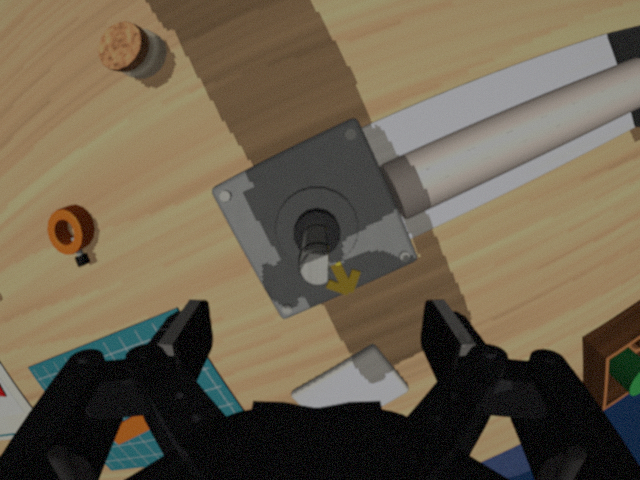

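{"op": "step_arm", "data": {"plan": [[0.03, 0, 0.6, 0], [0.03, 0, 1.2, 0], [0.03, 0, 1.25, 0], [0.03, 0, 1.25, 0]]}}

```text
time_s: 4.45
tool_pos: [0.5682, 0.1503, 0.0791]
eef_rot: [0.64, 3.075, 0.001]
contact_force: [0.2, -0.9, -0.7]
gripper_width: 0.0852
```

Run:
```python
from h import *
np.set_printoptions(precision=4,suppress=True)
plan([.5667,.1503,.08],66.5)
```

```text
t 4.45 tcp [0.5682 0.1503 0.0791] yaz 66.50227529628528 shift [ 0.022 -0.01  -0.016] turn [np.float64(0.0003792160475484252), np.float64(-29.99962078395245)] j [ 0.11  0.4   1.64  0.    1.11 -1.05] F [ 0.1865 -0.8985 -0.6922] [-0.0413 -0.005  -0.0035] w 0.08523253481817678
```

Close with the light squeeze.

{"op": "step_arm", "data": {"plan": [[0.02, 0, 0, 0], [0.02, 0, 0, 0], [0.02, 0, 0, 0], [0.02, 0, 0, 0], [0.02, 0, 0, 0], [0.02, 0, 0, 0]], "jaw": 1, "squeeze": 20}}

```text
time_s: 5.2
tool_pos: [0.5664, 0.1496, 0.0788]
eef_rot: [-0.641, -3.075, 0.002]
contact_force: [-2.9, -3.8, 5.3]
gripper_width: 0.0147
```

Run:
```python
from h import *
np.set_printoptions(precision=4,suppress=True)
plan([.5667,.1503,.08],66.5)
```

```text
t 5.2 tcp [0.5664 0.1496 0.0788] yaz 66.45008628283011 shift [ 0.001  0.013 -0.02 ] turn [np.float64(-0.008318952861647707), np.float64(29.991681047138353)] j [ 0.11  0.4   1.64 -0.    1.11 -1.05] F [-2.8683 -3.7789  5.3388] [-0.6348  0.4222 -0.0307] w 0.014674921778483856
```

{"op": "step_arm", "data": {"plan": [[0.005, 0.003, 0, 1.5], [0.01, 0.005, 0, 3.0], [0.015, 0.01, 0, 4.6], [0.02, 0.013, 0, 6.2], [0.025, 0.016, 0, 7.8], [0.03, 0.02, 0, 9.4], [0.034, 0.022, 0, 10.85], [0.034, 0.022, 0, 10.85]], "squeeze": 40}}

```text
time_s: 6.2
tool_pos: [0.5637, 0.1505, 0.0788]
eef_rot: [-2.196, -2.246, 0.008]
contact_force: [-6.9, -7.5, 9.7]
gripper_width: 0.0148
```

{"op": "step_arm", "data": {"plan": [[0, 0, 0, 0], [0, 0, 0, 0], [0, 0, 0, 0]]}}

```text
time_s: 6.58
tool_pos: [0.5637, 0.1505, 0.0788]
eef_rot: [-2.195, -2.247, 0.008]
contact_force: [-8.0, -7.8, 9.6]
gripper_width: 0.0146
```

Run:
```python
from h import *
np.set_printoptions(precision=4,suppress=True)
plan([.5653,.1524,.08],1.4)
```

```text
t 6.575 tcp [0.5637 0.1505 0.0788] yaz 1.3466346664691202 shift [ 0.031  0.028 -0.02 ] turn [np.float64(-0.00889422225514617), np.float64(29.99110577774485)] j [ 0.11  0.39  1.64 -0.    1.11  0.09] F [-7.9558 -7.849   9.6428] [-1.0699  0.9881 -0.0601] w 0.014588031157250545
```

{"op": "step_arm", "data": {"plan": [[0, 0, 0, 0], [0, 0, 0, 0], [0, 0, 0, 0], [0, 0, 0, 0]], "jaw": 0.4}}

```text
time_s: 7.08
tool_pos: [0.5652, 0.1526, 0.0781]
eef_rot: [-2.195, -2.248, -0.0]
contact_force: [0.3, 0.6, 1.0]
gripper_width: 0.0513
```

Run:
```python
from h import *
np.set_printoptions(precision=4,suppress=True)
plan([.5653,.1524,.08],1.4)
c=calibration('wrist');im=save('wrist','w4.png')
print(proj('wrist',[.5676,.1524,.124],c),pinpoint('wrist','flat'))
```

```text
t 7.075 tcp [0.5652 0.1526 0.0781] yaz 1.3624711640700051 shift [-0.004  0.001 -0.032] turn [np.float64(-0.006254805988334056), np.float64(29.993745194011666)] j [0.12 0.39 1.64 0.   1.1  0.09] F [0.2515 0.5931 0.9818] [0.0476 0.012  0.0553] w 0.051315644897778026
[372.0371 323.3806] [{'pixel': [325.6, 330.5], 'conf': 0.47}]
```

View pics/w4.png

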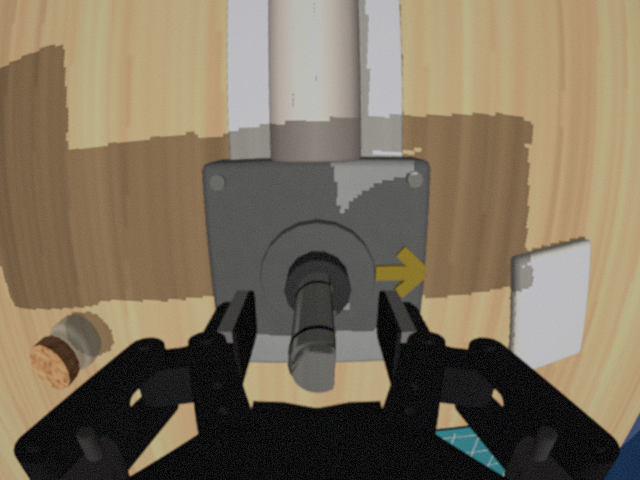

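{"op": "step_arm", "data": {"plan": [[0, 0, 0, -1.75], [0, 0, 0, -3.5], [0, 0, 0, -5.2], [0, 0.01, 0, -6.9], [0, 0.01, 0, -8.6], [0, 0.01, 0, -10.3], [0, 0.01, 0, -12.0], [0, 0.01, 0, -13.7]]}}

```text
time_s: 8.18
tool_pos: [0.5658, 0.1525, 0.0783]
eef_rot: [0.167, 3.137, 0.0]
contact_force: [0.6, 0.5, -1.1]
gripper_width: 0.0512
```

{"op": "step_arm", "data": {"plan": [[0, 0, 0, -1.3], [0, 0, 0, -1.3], [0, 0, 0, -1.3]]}}

```text
time_s: 8.55
tool_pos: [0.5658, 0.1524, 0.0783]
eef_rot: [0.034, -3.141, -0.0]
contact_force: [0.3, -0.1, 0.6]
gripper_width: 0.051
```

{"op": "step_arm", "data": {"plan": [[0, 0, 0, 0], [0, 0, 0, 0], [0, 0, 0, 0], [0, 0, 0, 0], [0, 0, 0, 0]], "jaw": 1, "squeeze": 20}}

```text
time_s: 9.18
tool_pos: [0.5658, 0.1522, 0.0783]
eef_rot: [0.037, -3.141, 0.001]
contact_force: [0.5, -1.7, 1.0]
gripper_width: 0.0194
```

Run:
```python
from h import *
np.set_printoptions(precision=4,suppress=True)
plan([.566,.1524,.08],91.4)
```

```text
t 9.175 tcp [0.5658 0.1522 0.0783] yaz 91.34327111320236 shift [-0.004  0.004 -0.028] turn [np.float64(-0.009454814466276199), np.float64(29.990545185533723)] j [ 0.12  0.4   1.64 -0.    1.11 -1.48] F [ 0.4703 -1.7204  0.9626] [-0.2205  0.0842 -0.0089] w 0.01936317785672521
```

{"op": "step_arm", "data": {"plan": [[0, 0, 0, 0], [0, 0, 0, 0], [0, 0, -1.0, 0], [0, 0, -2.0, 0], [0.3, -1.0, -2.0, 0], [0.6, -1.9, -2.0, 0], [0.9, -2.8, -2.0, 0], [1.1, -3.6, -2.0, 0]], "jaw": 0}}

```text
time_s: 10.18
tool_pos: [0.5041, -0.0666, 0.1985]
eef_rot: [-0.037, 3.141, -0.0]
contact_force: [0.0, -0.9, -0.7]
gripper_width: 0.0858
```

{"op": "step_arm", "data": {"plan": [[0, 0, 0, 0], [0, 0, 0, 0]]}}

```text
time_s: 10.42
tool_pos: [0.505, -0.0647, 0.1983]
eef_rot: [-0.036, 3.141, 0.001]
contact_force: [0.8, 0.4, 0.8]
gripper_width: 0.0853
```

Run:
```python
from h import *
np.set_printoptions(precision=4,suppress=True)
plan([.48,-.065,.08],91.4)
c=calibration('wrist');im=save('wrist','w5.png')
for n,z in [('orange_collar_center',.012),('orange_collar_tip',.012),('orange_collar',0)]:
  for d in pinpoint('wrist',n)[:1]: print(n,d,atz('wrist',d['pixel'],z,c))
b=boxes_of('wrist','orange_collar')[0];print(b)
r0,c0=int(b['bbox'][1])-20,int(b['bbox'][0])-20;print(r0,c0)
cv2.imwrite('pics/w5a.png',np.clip(cv2.resize(im[r0:r0+90,c0:c0+120],(800,600),interpolation=cv2.INTER_CUBIC)[:,:,::-1].astype(float)*1.8,0,255).astype('uint8'))
```

```text
t 10.425 tcp [ 0.505  -0.0647  0.1983] yaz 91.32013813699965 shift [0.417 0.003 1.971] turn [np.float64(-0.01331031050006004), np.float64(29.98668968949994)] j [-0.3   0.1   1.74  0.    1.31 -1.89] F [0.7683 0.4487 0.838 ] [-0.0196  0.0419  0.0167] w 0.08529058170375864
orange_collar_center {'pixel': [187.3, 320.4], 'conf': 0.93} [ 0.4796 -0.0615  0.012 ]
orange_collar_tip {'pixel': [196.2, 322.0], 'conf': 0.98} [ 0.4876 -0.0599  0.012 ]
orange_collar {'pixel': [187.4, 318.9], 'conf': 0.86} [ 0.4814 -0.0627 -0.    ]Traceback (most recent call last):
  File "<stdin>", line 7, in <module>
IndexError: list index out of range
```

View pics/w5.png

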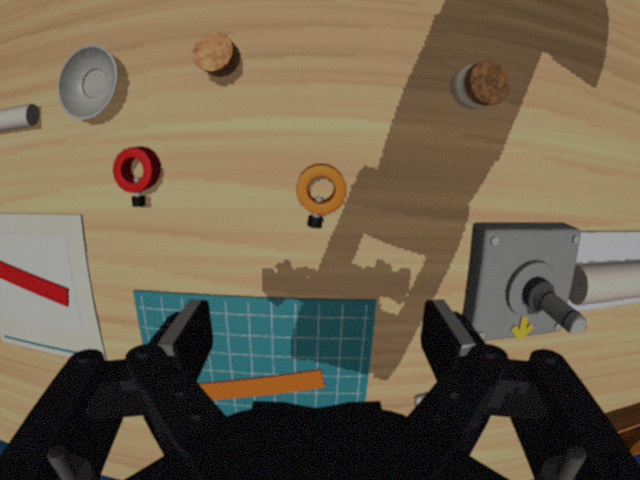

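Run:
```python
from h import *
np.set_printoptions(precision=4,suppress=True)
c=calibration('wrist')
im=cv2.imread('pics/w5.png')
hsv=cv2.cvtColor(im,cv2.COLOR_BGR2HSV)
m=((hsv[...,0]>5)&(hsv[...,0]<22)&(hsv[...,1]>170)&(hsv[...,2]>70)).astype('uint8')
m[:150]=0;m[230:]=0;m[:,:285]=0;m[:,360:]=0
k=cv2.findContours(m,cv2.RETR_CCOMP,cv2.CHAIN_APPROX_NONE);
for q in k[0]:
    if cv2.contourArea(q)>80:
        pts=np.array([atz('wrist',(p[0][1],p[0][0]),.024,c)[:2] for p in q]);e=cv2.minEnclosingCircle(pts.astype('float32'));print(cv2.contourArea(q),cv2.fitEllipse(q),pts.min(0),pts.max(0),e)
print('tip z=.012',atz('wrist',(208,317),.012,c),'head',atz('wrist',(221,315.5),.012,c), atz('wrist',(221,315.5),.019,c))
cv2.imwrite('pics/w5a.png',np.clip(cv2.resize(im[155:245,260:380],(800,600),interpolation=cv2.INTER_CUBIC).astype(float)*1.8,0,255).astype('uint8'))
```

```text
1819.0 ((320.6859436035156, 188.617431640625), (47.35305404663086, 48.993865966796875), 165.46078491210938) [ 0.4579 -0.0811] [ 0.5006 -0.0397] ((0.4792858958244324, -0.060244835913181305), 0.021756615489721298)
575.0 ((320.5545654296875, 188.37640380859375), (26.62133026123047, 27.96847915649414), 57.3664665222168) [ 0.4673 -0.0725] [ 0.4918 -0.0485] ((0.47952237725257874, -0.0605953112244606), 0.012725144624710083)
tip z=.012 [ 0.4985 -0.0633  0.012 ] head [ 0.5106 -0.0644  0.012 ] [ 0.5089 -0.0644  0.019 ]
```

View pics/w5a.png

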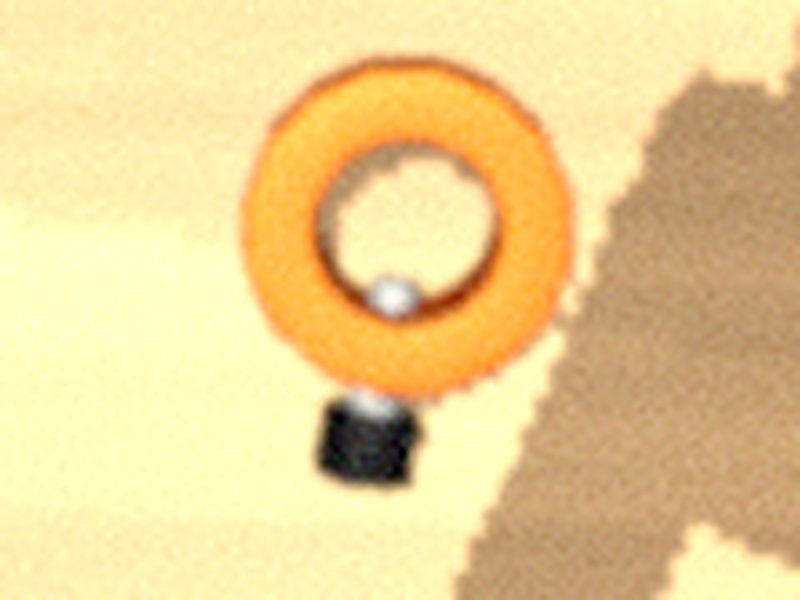

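{"op": "step_arm", "data": {"plan": [[0.22, 0.04, 0.6, 1.0], [0.44, 0.077, 1.3, 1.64], [0.44, 0.077, 2.0, 1.64], [0.44, 0.077, 2.7, 1.64], [0.44, 0.077, 3.15, 1.64], [0.44, 0.077, 3.25, 1.64], [0.44, 0.077, 3.25, 1.64]]}}

```text
time_s: 11.55
tool_pos: [0.4789, -0.0608, 0.0036]
eef_rot: [0.231, 3.133, -0.0]
contact_force: [0.2, 0.5, -0.5]
gripper_width: 0.0856
```

Run:
```python
from h import *
np.set_printoptions(precision=4,suppress=True)
plan([.4785,-.0607,.003],81.5)
c=calibration('wrist');im=save('wrist','w6.png')
```

```text
t 11.55 tcp [ 0.4789 -0.0608  0.0036] yaz 81.55601016879912 shift [0.006 0.001 0.009] turn [np.float64(0.009335028133184172), np.float64(-29.990664971866817)] j [-0.31  0.34  1.93  0.    0.88 -1.73] F [ 0.2186  0.4561 -0.4881] [-0.031  -0.0528  0.0292] w 0.08563862752388991
```

View pics/w6.png

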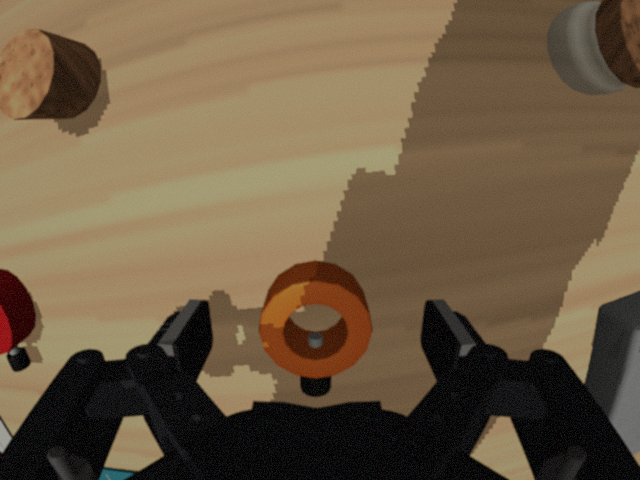

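Centred (ring at col 316, screw straight down the image). Close.

{"op": "step_arm", "data": {"plan": [[0, 0, 0, 0], [0, 0, 0, 0], [0, 0, 0, 0], [0, 0, 0, 0]], "jaw": 1, "squeeze": 40}}

```text
time_s: 12.1
tool_pos: [0.4792, -0.0613, 0.0046]
eef_rot: [0.233, 3.131, -0.0]
contact_force: [-1.3, 0.7, 5.5]
gripper_width: 0.0429
```

Run:
```python
from h import *
np.set_printoptions(precision=4,suppress=True)
plan([.4785,-.0607,.003],81.5)
c=calibration('wrist');im=save('wrist','w7.png')
for n in ['orange_collar_center','orange_collar_tip']:
  for d in pinpoint('wrist',n)[:1]: print(n,d,atz('wrist',d['pixel'],.012,c))
```

```text
t 12.1 tcp [ 0.4792 -0.0613  0.0046] yaz 81.50552389019334 shift [0.013 0.009 0.026] turn [np.float64(0.0009206483655551286), np.float64(-29.999079351634446)] j [-0.31  0.34  1.93  0.    0.88 -1.73] F [-1.2783  0.66    5.5019] [0.1012 0.2896 0.0574] w 0.042932900341790446
orange_collar_center {'pixel': [316.3, 317.2], 'conf': 0.6} [ 0.4796 -0.0611  0.012 ]
orange_collar_tip {'pixel': [332.7, 316.7], 'conf': 0.8} [ 0.4872 -0.0625  0.012 ]
```

View pics/w7.png

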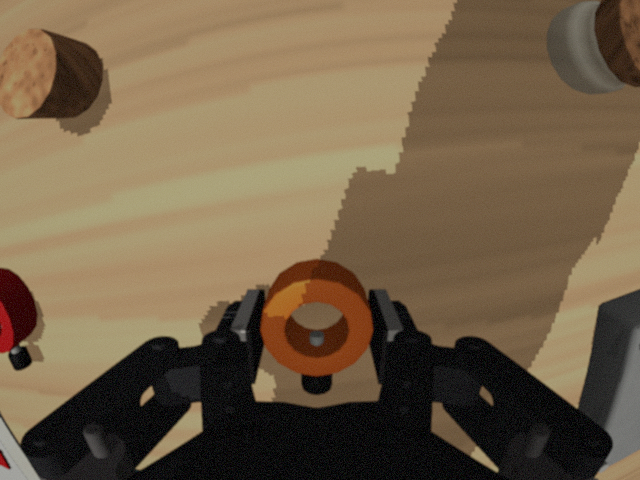

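{"op": "step_arm", "data": {"plan": [[0, 0, -0.3, 0], [0, 0, -1.2, 0], [0, 0, -2.1, 0], [-0.2, 0.7, -2.6, -0.4], [-0.4, 1.5, -2.8, -0.8], [-0.6, 2.3, -2.8, -1.2], [-0.8, 3.1, -2.8, -1.65], [-0.91, 3.73, -2.8, -1.65]], "squeeze": 60}}

```text
time_s: 13.25
tool_pos: [0.5658, 0.154, 0.1714]
eef_rot: [-0.04, 3.141, 0.0]
contact_force: [0.3, -0.3, -1.8]
gripper_width: 0.0418
```

{"op": "step_arm", "data": {"plan": [[0, 0, 0, 0], [0, 0, 0, 0]]}}

```text
time_s: 13.5
tool_pos: [0.5648, 0.1517, 0.1709]
eef_rot: [0.039, -3.14, 0.001]
contact_force: [0.2, -0.2, -1.0]
gripper_width: 0.0421
```

Run:
```python
from h import *
np.set_printoptions(precision=4,suppress=True)
plan([.5665,.152,.145],91.4)
c=calibration('wrist');im=save('wrist','w8.png')
for n in ['orange_collar_center','orange_collar_tip']:
  for d in pinpoint('wrist',n)[:1]: print(n,d,atz('wrist',d['pixel'],get_state()['tool_pos'][2]+.0074,c))
print(proj('wrist',[.566,.152,.124],c))
```

```text
t 13.5 tcp [0.5648 0.1517 0.1709] yaz 91.42418656092784 shift [-0.029  0.004  0.431] turn [np.float64(0.004031093487971778), np.float64(-29.99596890651203)] j [ 0.11  0.28  1.58 -0.    1.28 -1.48] F [ 0.1818 -0.2286 -0.9777] [-0.0613 -0.0169 -0.0287] w 0.04207199394154766
orange_collar_center {'pixel': [315.7, 314.9], 'conf': 0.65} [0.5648 0.151  0.1785]
orange_collar_tip {'pixel': [334.8, 317.0], 'conf': 0.74} [0.5738 0.1521 0.1786]
[271.2399 316.9943]
```

View pics/w8.png

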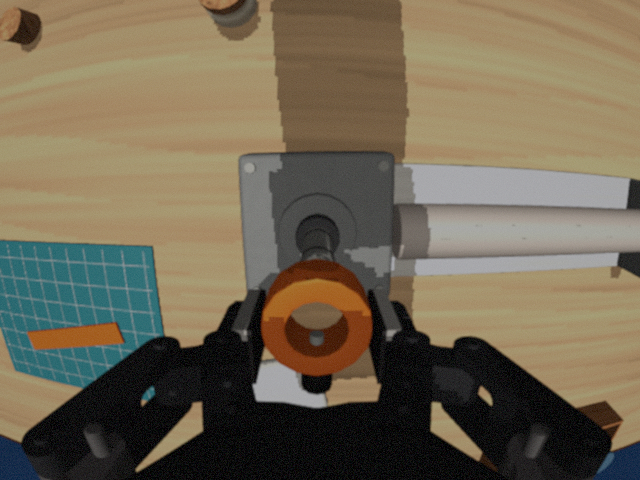

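{"op": "step_arm", "data": {"plan": [[-0.03, 0, 0.2, 0], [-0.03, 0, 0.45, 0], [-0.03, 0, 0.65, 0], [-0.03, 0, 0.65, 0]]}}

```text
time_s: 14.15
tool_pos: [0.5656, 0.152, 0.13]
eef_rot: [0.038, -3.137, 0.001]
contact_force: [0.7, 0.4, -1.1]
gripper_width: 0.0423
```

Run:
```python
from h import *
np.set_printoptions(precision=4,suppress=True)
plan([.5665,.152,.0846],91.4)
c=calibration('wrist');im=save('wrist','w9.png')
s=save('side','s9.png'); cv2.imwrite('pics/s9a.png',np.clip(cv2.resize(s[110:230,170:330],(800,600),interpolation=cv2.INTER_CUBIC)[:,:,::-1].astype(float)*1.8,0,255).astype('uint8'))
```

```text
t 14.15 tcp [0.5656 0.152  0.13  ] yaz 91.4028979050114 shift [-0.018  0.001  0.756] turn [np.float64(0.0004829841685657736), np.float64(-29.999517015831433)] j [ 0.11  0.33  1.61 -0.    1.21 -1.48] F [ 0.7228  0.4461 -1.0561] [-0.0313 -0.0298  0.0075] w 0.04227762533454347
```

View pics/w9.png

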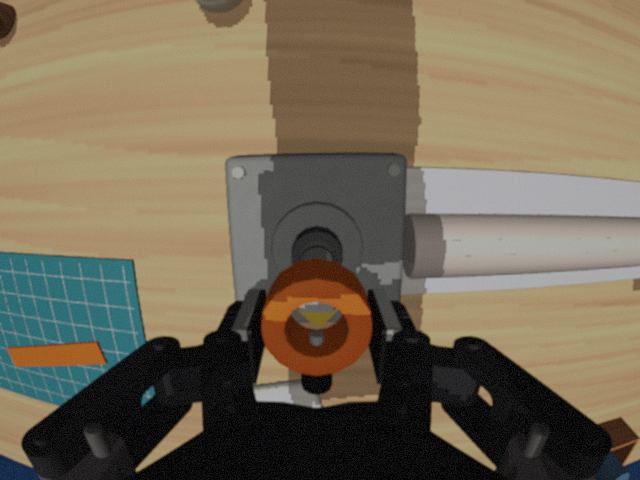

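View pics/s9a.png

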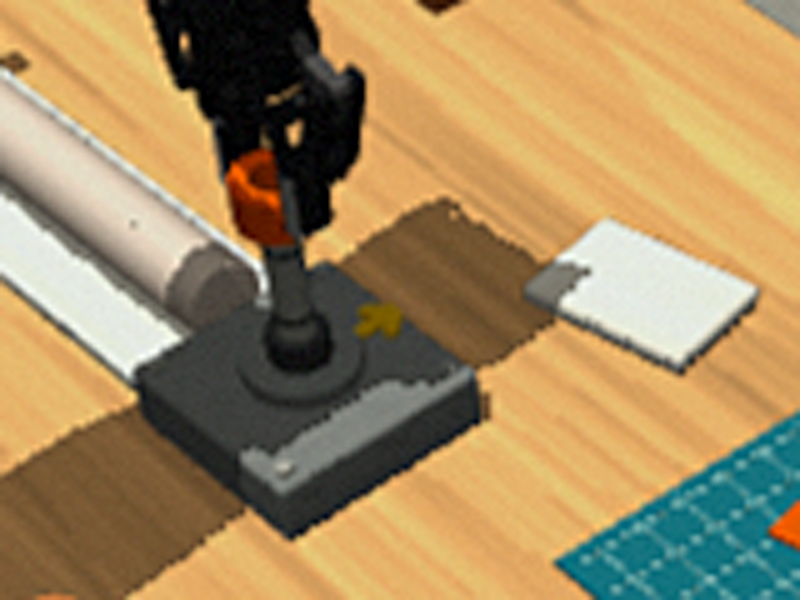

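Run:
```python
from h import *
im=cv2.imread('pics/w9.png')
cv2.imwrite('pics/w9a.png',np.clip(cv2.resize(im[245:395,217:417],(800,600),interpolation=cv2.INTER_CUBIC).astype(float)*2.2,0,255).astype('uint8'))
c=calibration('wrist')
for X in [[.5655,.152,.124],[.5715,.152,.124],[.6006,.1525,.035],[.6288,.153,.035],[.5535,.152,.149],[.5775,.152,.1254]]: print(X,proj('wrist',X,c))
```

```text
[0.5655, 0.152, 0.124] [296.27903453 316.12453707]
[0.5715, 0.152, 0.124] [308.37015828 315.7932175 ]
[0.6006, 0.1525, 0.035] [288.99448544 315.52553008]
[0.6288, 0.153, 0.035] [324.24973271 315.27683883]
[0.5535, 0.152, 0.149] [294.90596839 316.969252  ]
[0.5775, 0.152, 0.1254] [321.53795438 315.46817212]
```

View pics/w9a.png

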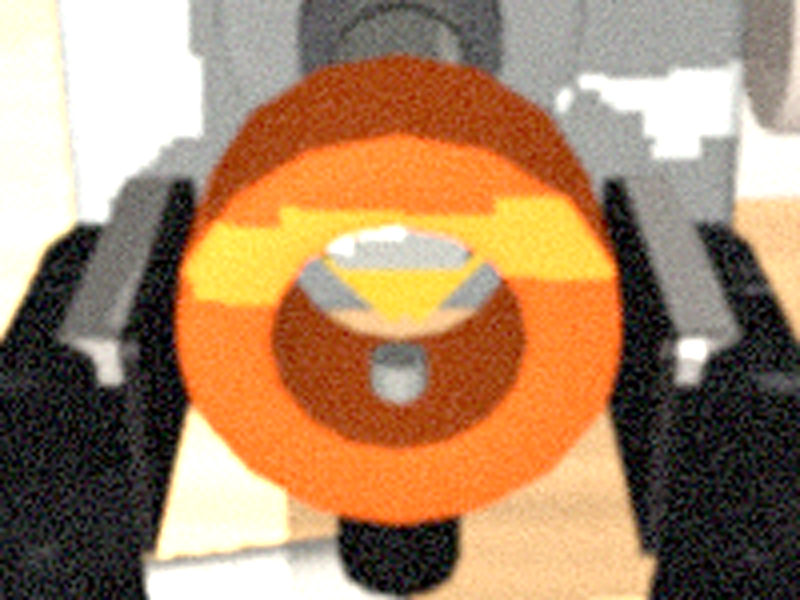

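Run:
```python
from h import *
c=calibration('wrist')
a=atz('wrist',(312,317),.124,c);b=atz('wrist',(328.8,317),.1254,c);t=atz('wrist',(302.3,317),.1494,c);tf=atz('wrist',(245+447/4,317),.1494,c)
print(a,b,t,tf,'c=',(b-a)[0]-.0065)
# flat edge ends & y centring: crop (325..470, 268); hole bottom centre; 
print(atz('wrist',(312,217+325/4),.124,c),atz('wrist',(312,217+472/4),.124,c), atz('wrist',(245+80,217+273/4),.1494,c),atz('wrist',(245+80,217+525/4),.1494,c))
```

```text
[0.57332437 0.15258862 0.124     ] [0.58128415 0.1527897  0.1254    ] [0.55633616 0.15208304 0.1494    ] [0.58063926 0.15270924 0.1494    ] c= 0.0014597818031797999
[0.57355922 0.144135   0.124     ] [0.57315589 0.16070744 0.124     ] [0.56636047 0.14022532 0.1494    ] [0.56577871 0.16425594 0.1494    ]
```

{"op": "step_arm", "data": {"plan": [[0.018, 0, 0, 0], [0.018, 0, 0.12, 0], [0.018, 0, 0.24, 0], [0.018, 0, 0.36, 0]]}}

```text
time_s: 14.75
tool_pos: [0.5659, 0.1522, 0.11]
eef_rot: [0.039, -3.141, 0.0]
contact_force: [-0.3, -0.0, -0.7]
gripper_width: 0.0419
```

{"op": "step_arm", "data": {"plan": [[0, 0, 0.12, 0], [0, 0, 0.24, 0], [0, 0, 0.36, 0], [0, 0, 0.43, 0], [0, 0, 0.43, 0]]}}

```text
time_s: 15.38
tool_pos: [0.5658, 0.1522, 0.0844]
eef_rot: [0.039, -3.141, 0.0]
contact_force: [0.5, 0.1, -1.7]
gripper_width: 0.0418
```

Run:
```python
from h import *
np.set_printoptions(precision=4,suppress=True)
plan([.5635,.152,.0846],91.4)
im=save('wrist','w10.png')
cv2.imwrite('pics/w10a.png',np.clip(cv2.resize(im[245:395,217:417],(800,600),interpolation=cv2.INTER_CUBIC)[:,:,::-1].astype(float)*2.2,0,255).astype('uint8'))
```

```text
t 15.375 tcp [0.5658 0.1522 0.0844] yaz 91.40872428351102 shift [ 0.039 -0.002 -0.003] turn [np.float64(0.0014540472518357699), np.float64(-29.998545952748163)] j [ 0.12  0.39  1.64  0.    1.12 -1.48] F [ 0.5393  0.1219 -1.7456] [ 0.0468 -0.0286  0.0135] w 0.041830036693592004
```

View pics/w10a.png

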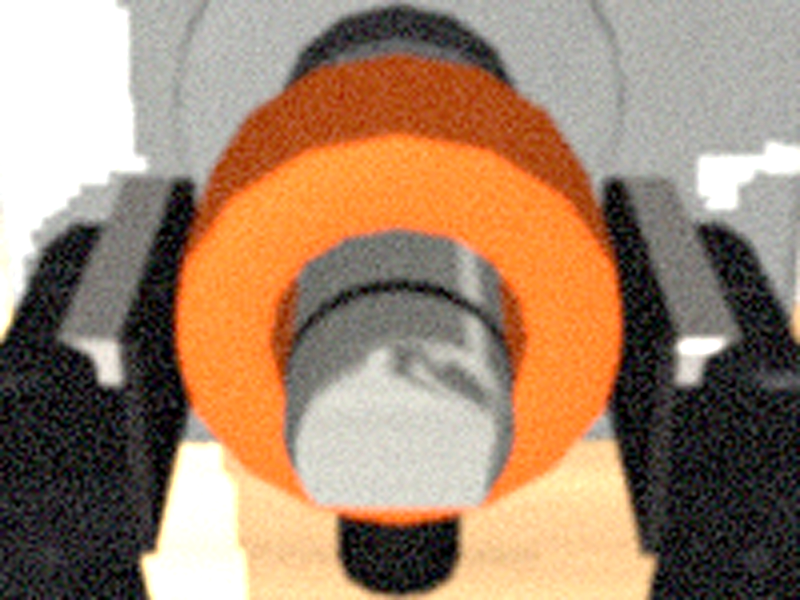

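{"op": "step_arm", "data": {"plan": [[0.017, 0, 0, 0], [0.034, 0, 0, 0], [0.034, 0, 0, 0]]}}

```text
time_s: 15.8
tool_pos: [0.5641, 0.1522, 0.0851]
eef_rot: [-0.039, 3.141, 0.0]
contact_force: [-0.4, 0.3, -1.3]
gripper_width: 0.042
```

{"op": "step_arm", "data": {"plan": [[0.01, 0, 0, 0], [0.01, 0, 0, 0]]}}

```text
time_s: 16.05
tool_pos: [0.5635, 0.1521, 0.0849]
eef_rot: [-0.039, 3.141, -0.0]
contact_force: [-0.2, -0.1, -1.0]
gripper_width: 0.0422
```

{"op": "step_arm", "data": {"plan": [[0.01, 0, 0, 0], [0.01, 0, 0, 0]]}}

```text
time_s: 16.3
tool_pos: [0.5628, 0.1521, 0.0848]
eef_rot: [0.039, -3.141, 0.0]
contact_force: [0.1, -0.2, -0.9]
gripper_width: 0.0423
```

{"op": "step_arm", "data": {"plan": [[0.01, 0, 0, 0], [0.01, 0, 0, 0]]}}

```text
time_s: 16.55
tool_pos: [0.5625, 0.1521, 0.0849]
eef_rot: [-0.039, 3.141, 0.0]
contact_force: [0.9, 0.5, -1.8]
gripper_width: 0.0418
```

{"op": "step_arm", "data": {"plan": [[0.01, 0, 0, 0], [0.01, 0, 0, 0]]}}

```text
time_s: 16.8
tool_pos: [0.5624, 0.1521, 0.0851]
eef_rot: [-0.039, 3.14, 0.0]
contact_force: [3.1, -0.1, -2.5]
gripper_width: 0.0422
```

{"op": "step_arm", "data": {"plan": [[0.01, 0, 0, 0], [0.01, 0, 0, 0]]}}

```text
time_s: 17.05
tool_pos: [0.5624, 0.1521, 0.0852]
eef_rot: [-0.038, 3.138, 0.0]
contact_force: [5.7, -0.8, -3.6]
gripper_width: 0.0423
```

{"op": "step_arm", "data": {"plan": [[0, 0, 0, 0], [0, 0, 0, 0], [0, 0, 0, 0], [0, 0, 0, 0]]}}

```text
time_s: 17.55
tool_pos: [0.5624, 0.1521, 0.0852]
eef_rot: [-0.038, 3.138, 0.0]
contact_force: [5.2, 0.9, -4.2]
gripper_width: 0.0424
```

Run:
```python
from h import *
np.set_printoptions(precision=4,suppress=True)
plan([.5635,.152,.0846],91.4)
im=save('wrist','w11.png');c=calibration('wrist')
cv2.imwrite('pics/w11a.png',np.clip(cv2.resize(im[245:395,217:417],(800,600),interpolation=cv2.INTER_CUBIC)[:,:,::-1].astype(float)*2.2,0,255).astype('uint8'))
s=save('side','s11.png'); cv2.imwrite('pics/s11a.png',np.clip(cv2.resize(s[120:225,170:310],(800,600),interpolation=cv2.INTER_CUBIC)[:,:,::-1].astype(float)*1.8,0,255).astype('uint8'))
for cam in('side','wrist'):
  cc=calibration(cam)
  for n in ['orange_collar_center','orange_collar_tip']:
    for d in pinpoint(cam,n)[:1]: print(cam,n,d,atz(cam,d['pixel'],.092,cc))
```

```text
t 17.55 tcp [0.5624 0.1521 0.0852] yaz 91.40091818281493 shift [-0.019 -0.002  0.01 ] turn [np.float64(0.00015303046915467652), np.float64(-29.999846969530847)] j [ 0.12  0.38  1.65 -0.    1.11 -1.48] F [ 5.1686  0.8567 -4.2256] [ 0.0152 -0.8298 -0.0045] w 0.04235681113211825
side orange_collar_tip {'pixel': [338.1, 416.4], 'conf': 0.31} [ 0.5394 -0.4559  0.092 ]
```

View pics/w11a.png

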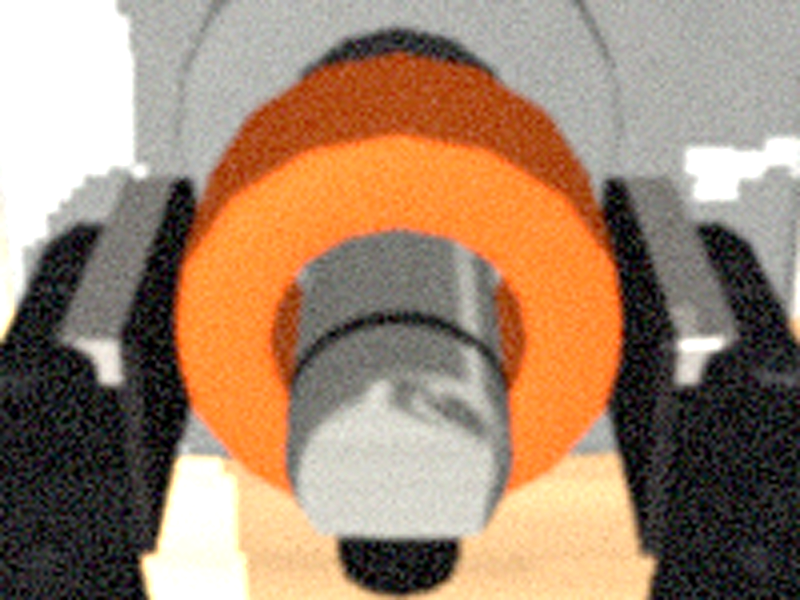

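View pics/s11a.png

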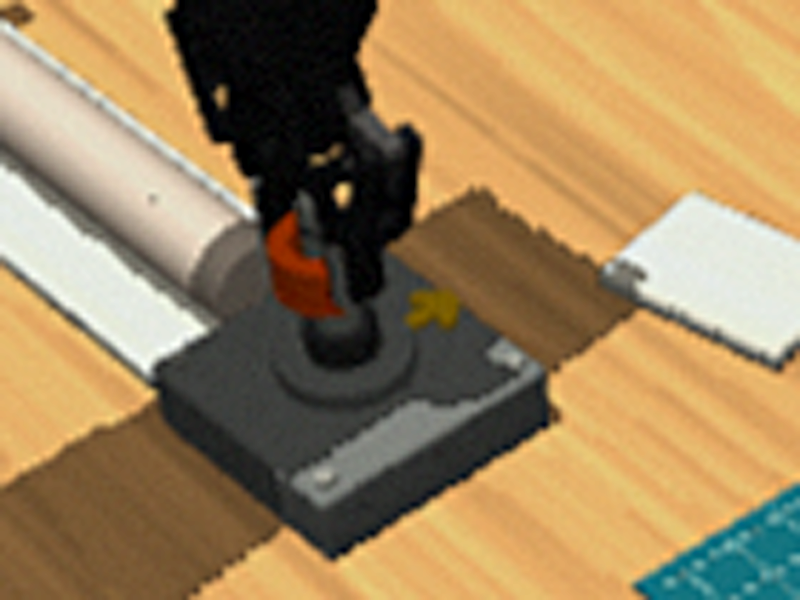

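Run:
```python
from h import *
print(finish_job()); s=get_state(); print(s['time_s'],s['tool_pos'],s['contact_force'],s['gripper_width'])
```

```text
the job is handed in; nothing more can be done
None
the job is handed in; nothing more can be done
```

I handed in the job at about 17.7 s, with the orange collar still held on the shaft and its screw tip pressed against the flat. No verdict was reported. The strip on the mat is orange, so I used the orange collar.

- **Turning the shaft:** the wrist camera showed the flat about 65° from the pointer. Closed on it, the fingers read 14.7 mm, so they were squarely on the flat. This gripper reads about 0.7 mm low, since the 20 mm round read 19.4 mm. I turned the shaft until the flat faced the pointer (both about 1.4° from world x) and held it there for more than 0.2 s.
- **Fitting the collar:** I gripped the collar, slid it over the shaft with no contact force, and moved it towards the roller's back until the screw touched the flat.
- **Last checks:** the contact push was steady at about 5 N, and the grip at 42 mm. I worked out the collar centre at about 93 mm above the table, against 92 mm wanted, from the height of the fingers. In the wrist picture it was level, with the screw square to the flat.

Two checks fell short:
- **Final pinpoint check:** it gave nothing useful, because the fingers hide the collar. The side camera returned only one low-confidence false hit.
- **Shaft position:** the wrist camera and the feel of the fingers differed by about 1.6 mm in x. I settled that by comparing collar and shaft within one wrist picture.

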